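# Bring the checked-lid paint pot round to the painter and point it out

### The arm

A 6-joint arm with a two-finger parallel gripper is mounted at the origin on a cart in front of the work surface, level with it; the furniture and walls round the work are solid. World frame = base frame: x ahead of the robot, y to its left, z up, the work surface at z = 0. Lengths are in mm, angles in rad, forces in N, time in s.
With the tool pointing down it reaches from about 350 to 725 mm from the base axis. Payload 4.3 kg.
Tool frame: the origin (TCP) lies at the very end of the fingers, on their centre line; the grasp point (between the pads) lies 19 mm behind it; z points along the fingers, y is the line along which they close (so a half turn about z gives the same grasp; the last joint's range is limited). The gripper opens to 85 mm and grips with 20 to 120 N. Pads are 22 mm wide; open, the fingers measure 114 mm over their backs; the gripper's body (76 mm by 85 mm) begins 54 mm behind the grasp point. The pads swing forward as they close: fully open they stand 13 mm farther back than shut.
Start: joints at [-1.317, 0.377, 0.081, 1.274, 0, 1.46], TCP at [204.614, -537.401, 231.329] pointing down, gripper open.
Joint ranges: [-2.72, 2.72], [-0.84, 1.66], [-1.02, 1.22], [-1.77, 2.12], [-1.37, 1.28], [-3.14, 3.14]. Speed limits (rad/s): [2.57, 2.57, 3.14, 3.14, 3.14, 3.14].

### API

Orientations are given as [roll, pitch, yaw] about the fixed x, y, z axes, in that order (R = Rz(yaw) Ry(pitch) Rx(roll)).
In Python, from rig import manip gives the robot as it stands.
- The arm moves only by the tool drive_tool, never from a script. Its argument "rows" is a list of rows, each a list of 3 entries, a list of its own where there are three numbers: the gripper command: -1 is shut, 1 is fully open, values between are in proportion, then the shift along the tool's x, y, z normalised to -1 to 1, where 1 is 1 m, then the turn about the tool's z normalised to -1 to 1, where 1 is 45 degrees. A call has 1 to 10 rows; each row is the pose to reach, as a shift and turn from the pose commanded when the call began, along the tool's axes at that moment; what a row does not reach only later rows make up. A row lasts 1/10 s, in which the tool goes at most 50 mm and 8.59 degrees, less where a joint would pass 70% of its speed; a pose out of reach is approached as far as the arm can. A call with a number of a shift or a turn outside -1 to 1 is refused whole. A call with a gripper value outside its range is refused whole. The fingers move at their own pace and stop on an object; the grip force is fixed at half the most. Time passes only in rows, so rows that repeat a pose let the fingers close. It gives the time, the measured TCP pose, the force, the opening and the grip force at its end, in the units of the state.
- manip.read_state(): the state, without advancing time (a new reading comes with each control period).
- manip.snapshot(name): name is "scene" or "top" or "wrist"; returns the picture (480x640x3 uint8, red, green, blue); there is no depth.
- manip.get_calibration(name): a dict with "mtx" (3x3 intrinsics, pixels), "R" (3x3) and "t" (3): a world point X has camera coordinates R X + t. Camera axes: x right, y down, z forward; pixel columns grow to the right and rows downward; lengths in mm; the calibration is good to about 2 mm. A picture is of the moment at which its call begins: read the wrist's pose just before it. get_calibration takes no time and is no camera call; for the wrist camera it gives the pose at the moment of the call.
- manip.hand_in(): hands the job in; it is judged then, once.
The state is a dict: "time_s": time; "joint_pos": joint angles; "qd": joint speeds; "effort": joint torques, N m; "tcp_pos": TCP position; "tcp_rot": TCP orientation; "contact_force": force on the tool from outside, world axes, zero at the start; "ft_torque": the same for the moment, N m; "finger_gap": opening from 0.0 (shut) to 1.0 (fully open); "grip_force": force on a finger pad.
Only numpy, scipy, OpenCV 4.12 (cv2) and the standard library are available. Lean on these libraries where they do the work, as an engineer would, in place of code of your own. Each camera call takes 0.05 s, during which the arm holds its last target. There are 200 camera calls.

### The job

The lure painter, who stands where the red knob and brass spring roller of the pot carousel face, next wants the pot with the red-and-white checked lid that stands on it. Gently push the carousel round by its wooden posts with a fingertip until that pot has clicked in at the roller, and let go; then point it out by holding the fingertips just above the middle of its lid, without touching it, for two to three seconds, and take the hand well away from the carousel so that the painter can reach in. Touch no pot (one is open and full of paint), grip or lift nothing, and leave the other things on the desk where they are.

Things in the scene. Friction and masses are not known exactly. Their poses are not given: they have to be found in the camera images.
- stand: Fixed foot of the paint-pot carousel; origin on the turning axis at the desk top, z up. Its -x axis points to the front: there a steel bracket carries a spring plunger with a brass roller that bears on the turntable's rim (122 mm from the axis) and a red pull knob (164 to 177 mm from the axis, top 35 mm above the desk).
- disc (a point): Centre of the upper face of the round plywood turntable (244 mm across, face 34 mm above the desk), which turns on the stand. Five pot places 72 degrees apart, centres 66 mm from the axis, each a 9 mm high ring, 57 mm wide inside; a V notch in the rim opposite each; a push post midway between neighbours. The front place starts empty; which loose pot stands in which of the other four varies.
- turntable (a joint): Angle of the turntable, rad; 0 at the start, growing anticlockwise seen from above; free to turn a full turn either way. Leaving a notch takes about 2 N at a post, turning between notches about 1 N; it stays where it is left, but within about 5 degrees of a notch the roller pulls it in by itself, a little ahead of the finger, and holds it.
- post0 (a point): Top centre of wooden push post 0: upright, 14 mm diameter, 79 mm tall (top 113 mm above the desk), 106 mm from the turning axis; turns with the turntable. At the start post 0 stands 36 degrees anticlockwise (from above) from the front.
- post1 (a point): Top centre of wooden push post 1: upright, 14 mm diameter, 79 mm tall (top 113 mm above the desk), 106 mm from the turning axis; turns with the turntable. At the start post 1 stands 108 degrees anticlockwise (from above) from the front.
- post2 (a point): Top centre of wooden push post 2: upright, 14 mm diameter, 79 mm tall (top 113 mm above the desk), 106 mm from the turning axis; turns with the turntable. At the start post 2 stands 180 degrees anticlockwise (from above) from the front.
- post3 (a point): Top centre of wooden push post 3: upright, 14 mm diameter, 79 mm tall (top 113 mm above the desk), 106 mm from the turning axis; turns with the turntable. At the start post 3 stands 252 degrees anticlockwise (from above) from the front.
- post4 (a point): Top centre of wooden push post 4: upright, 14 mm diameter, 79 mm tall (top 113 mm above the desk), 106 mm from the turning axis; turns with the turntable. At the start post 4 stands 324 degrees anticlockwise (from above) from the front.
- front_seat (a point): Point on the turntable's upper face level (34 mm above the desk) where the centre of a pot stands that is clicked in at the front; fixed to the stand, 66 mm in front of the axis.
- pot_checked_top (a point): Centre of the top of the red-and-white checked lid of the wanted pot: glass pot of salmon-pink paint, 53 mm diameter, 68 mm tall (top about 102 mm above the desk), loose in its ring.
- pot_checked: The wanted pot; origin at the centre of its underside, z up.
- pot_gold: Pot of teal paint with a gold lid, 50 mm diameter, 58 mm tall; origin at the centre of its underside, z up.
- pot_white: Pot of dark grey paint with a white lid, 53 mm diameter, 68 mm tall; origin at the centre of its underside, z up.
- pot_open: Open pot of red paint with a red rim, 48 mm diameter, 65 mm tall; origin at the centre of its underside, z up.
- rinse_jar: Bystander: open paint-smeared rinse jar with a stick, 58 mm wide, 96 mm tall; origin under its centre.
- yellow_cup: Bystander: small yellow plastic cup, 46 mm wide, 28 mm tall; origin under its centre.
- palette_lid: Bystander: upturned gold jar lid with red paint, 48 mm wide, 11 mm tall; origin under its centre.
- brush: Bystander: red-handled brush lying flat, 191 mm long, 7 mm thick, along its y axis.

How it is judged (in metres and radians):
On the way, in this order (a step that is already met when the one before it is completed fails the run):
1. the checked-lid pot stands clicked in at the front, the turntable is at rest and the fingers are off it (horizontal distance between pot_checked_top and front_seat below 0.006 m and velocity of joint turntable between -0.05 and 0.05 rad/s and contact force between each of the arm, the fingers and turntable below 0.2 N), for 0.3 s.
2. the fingertips dwell just above the middle of the checked lid without touching (grasp point within 25 mm of the lid's centre line and 22 to 85 mm above it; the fingertips stand some 19 mm lower) (horizontal distance between pot_checked_top and front_seat below 0.006 m and velocity of joint turntable between -0.05 and 0.05 rad/s and horizontal distance between the grasp point and pot_checked_top below 0.025 m and z of the grasp point in the frame of pot_checked_top between 0.022 and 0.085 m and contact force between the fingers and pot_checked below 0.05 N), for 1.5 s.
At the end, for the whole second after the job is handed in: The checked-lid pot stands upright in its ring within 6 mm of the front seat, the turntable is at rest, all pots are upright (within 0.1 rad), and the hand is at least 150 mm from the lid and 200 mm from the seat (horizontal distance between pot_checked_top and front_seat below 0.006 m and velocity of joint turntable between -0.05 and 0.05 rad/s and height (world z) of pot_checked_top below 0.108 m and angle between each of pot_checked, pot_gold, pot_white, pot_open's own z axis and vertical below 0.1 rad and distance between the grasp point and front_seat above 0.2 m and distance between the grasp point and pot_checked_top above 0.15 m); the robot touches nothing.
It fails at once if the turntable is spun fast (over 2.5 rad/s) (velocity of joint turntable above 2.5 rad/s or velocity of joint turntable below -2.5 rad/s).
It fails at once if a post is gripped or shoved hard (over 18 N) (contact force between any of the fingers, the arm and turntable above 18 N).
It fails at once if a pot is touched by the robot (over 0.5 N) (contact force between any of the fingers, the arm and pot_checked above 0.5 N or contact force between any of the fingers, the arm and pot_gold above 0.5 N or contact force between any of the fingers, the arm and pot_white above 0.5 N or contact force between any of the fingers, the arm and pot_open above 0.5 N).
It fails at once if a pot is lifted out of its place or tipped (height (world z) of any of pot_checked, pot_gold, pot_white, pot_open above 0.046 m or angle between any of pot_checked, pot_gold, pot_white, pot_open's own z axis and vertical above 0.25 rad).
It fails at once if a bystander is moved by more than 15 mm (distance of any of rinse_jar, yellow_cup, palette_lid, brush from where it was at the start of the episode above 0.015 m).
It also fails if it takes over 67 s, if anything falls off the work surface, if the arm or the gripper's body presses on something with over 40 N, if the wrist force passes 120 N, or if a joint passes its speed limit or range.

## Working session

There is one attempt and no reset: what is moved stays moved. The work goes in short steps, Python scripts to look and compute and a tool call to move; the robot and the scene stay as the last step left them, time stands still between calls to the robot, and variables do not carry over. Pictures are saved under pics/ and viewed, at most 10 in all, crops included, and the job is handed in when it is done.

Besides the shell and the picture viewer there is one more tool, called after "Request:" by a JSON object that holds its "api" and its "payload", one argument or row to a line. drive_tool: Moves the arm, as the interface text tells. Scaled input: -1 to 1 covers 1 m each way for a shift and 45 degrees each way for a turn. Its arguments: {"type":"object","properties":{"rows":{"type":"array","items":{"type":"array"}}},"required":["rows"]}

```bash
mkdir -p pics && python3 - <<'E'
from rig import manip
import cv2
s=manip.read_state(); print({k:s[k] for k in('time_s','tcp_pos','tcp_rot','finger_gap','contact_force')})
for n in('scene','top'):
    im=manip.snapshot(n); cv2.imwrite(f'pics/{n}0.png',im[:,:,::-1]); c=manip.get_calibration(n); print(n,c['mtx'].tolist(),c['R'].round(4).tolist(),c['t'].round(1).tolist())
E
```

```text
{'time_s': 0.0, 'tcp_pos': array([ 204.4627219 , -536.72483764,  230.34980614]), 'tcp_rot': array([-3.13955477e+00, -2.45023669e-04,  3.63843391e-01]), 'finger_gap': 0.9966158298444775, 'contact_force': array([ 0.16594494,  0.7279955 , -0.64623564])}
scene [[593.9222384978618, 0.0, 321.7285311288736], [0.0, 593.9222384978618, 237.3425923233231], [0.0, 0.0, 1.0]] [[-0.6898, -0.7238, 0.0169], [-0.4643, 0.4243, -0.7775], [0.5556, -0.5441, -0.6287]] [417.8, 333.2, 651.8]
top [[502.0066091564737, 0.0, 332.31138009774764], [0.0, 502.0066091564737, 240.9298907917325], [0.0, 0.0, 1.0]] [[-0.025, -0.9997, 0.0057], [-0.9914, 0.024, -0.1287], [0.1285, -0.0089, -0.9917]] [26.6, 586.9, 909.4]
```

View pics/top0.png

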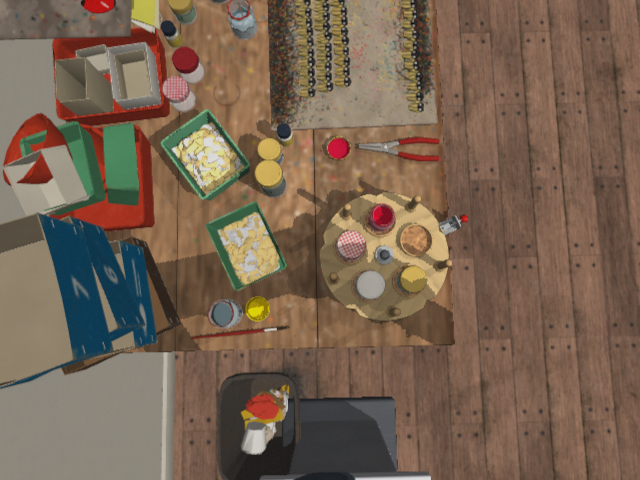

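View pics/scene0.png

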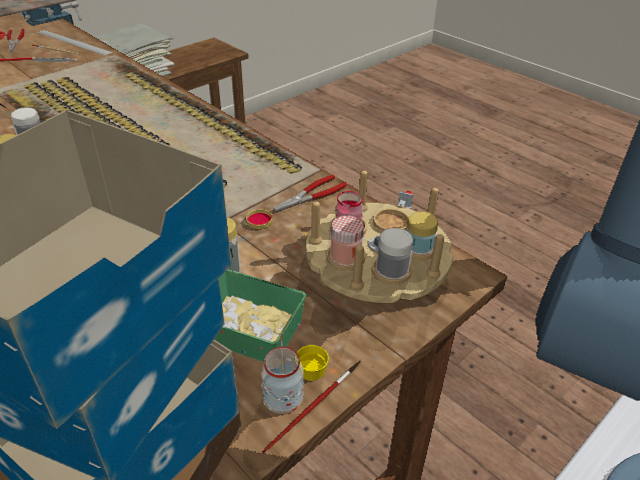

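The top view shows the carousel at about (384,256). Its knob at (463,217) faces right and slightly up. The checked lid is at (351,245), the open pot (382,217), white (370,285), gold (412,280), and the empty place (415,240). The scene view shows the posts clearly, with the checked pot at (347,228). Next I'll enlarge both views.

```bash
python3 - <<'E'
import cv2,numpy as np
a=cv2.imread('pics/top0.png')[180:330,310:480]; b=cv2.imread('pics/scene0.png')[160:310,290:470]
a=cv2.resize(a,None,fx=4,fy=4,interpolation=cv2.INTER_CUBIC); b=cv2.resize(b,None,fx=4,fy=4,interpolation=cv2.INTER_CUBIC)
cv2.imwrite('pics/topc.png',a);cv2.imwrite('pics/scenec.png',b)
E
cat > h.py <<'E'
import numpy as np, cv2
from rig import manip
C={n:manip.get_calibration(n) for n in('scene','top')}
def ray(c,p):
    d=c['R'].T@np.linalg.inv(c['mtx'])@np.array([p[0],p[1],1.]); o=-c['R'].T@c['t']; return o,d/np.linalg.norm(d)
def onz(c,p,z):
    o,d=ray(c,p); return o+d*(z-o[2])/d[2]
def tri(rays):
    A=sum(np.eye(3)-np.outer(d,d) for o,d in rays); b=sum((np.eye(3)-np.outer(d,d))@o for o,d in rays)
    X=np.linalg.solve(A,b); return X,max(np.linalg.norm((np.eye(3)-np.outer(d,d))@(X-o)) for o,d in rays)
def proj(c,X):
    q=c['mtx']@(c['R']@np.asarray(X,float)+c['t']); return q[:2]/q[2]
E
```

```text
(no output)
```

View pics/topc.png

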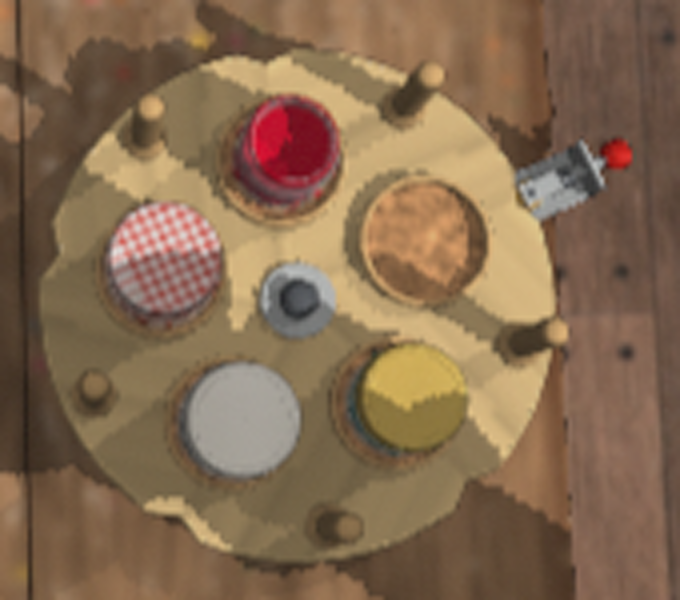

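View pics/scenec.png

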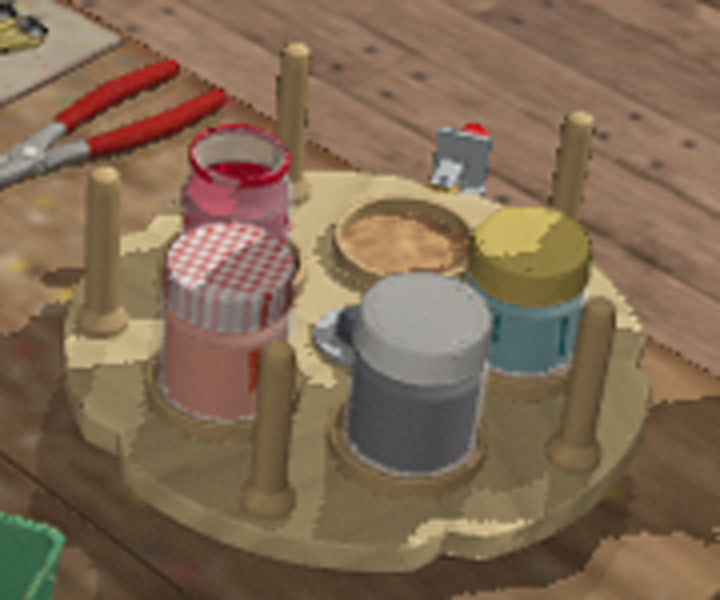

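The crops show the post tops clearly. In the top crop they are at (431,74), (150,108), (96,381), (347,526) and (556,331), with the checked lid at (166,258) and the knob at (617,154). The scene crop shows the same tops at (297,49), (104,175), (278,350), (600,305) and (580,118), with the lid at (231,258). Triangulating these next.

```bash
python3 - <<'E'
from h import *
T=dict(p0=(431,74),p1=(150,108),p2=(96,381),p3=(347,526),p4=(556,331),chk=(166,258),white=(243,420),gold=(413,396))
S=dict(p0=(297,49),p1=(104,175),p2=(278,350),p3=(600,305),p4=(580,118),chk=(231,258),white=(426,315),gold=(531,240))
f=lambda p,o:(o[0]+(p[0]-1.5)/4,o[1]+(p[1]-1.5)/4)
P={}
for k in T:
    X,e=tri([ray(C['top'],f(T[k],(310,180))),ray(C['scene'],f(S[k],(290,160)))]); P[k]=X; print(k,X.round(1),round(e,1),'z113/102:',onz(C['top'],f(T[k],(310,180)),113 if k[0]=='p' else 102).round(1))
q=np.array([onz(C['top'],f(T['p%d'%i],(310,180)),113)[:2] for i in range(5)]); 
q2=np.array([P['p%d'%i][:2] for i in range(5)])
for Q in(q,q2):
    c=Q.mean(0); print('axis',c,'r',np.linalg.norm(Q-c,axis=1).round(1),'front',[(np.degrees(np.arctan2(*(Q[i]-c)[::-1]))-36-72*i)%360 for i in range(5)])
print('axis from base',np.linalg.norm(c)); K=onz(C['top'],f((617,154),(310,180)),30); print('knob',K, np.degrees(np.arctan2(*(K[:2]-q.mean(0))[::-1]))%360,np.linalg.norm(K[:2]-q.mean(0)))
print('camera pos', -C['top']['R'].T@C['top']['t'])
E
```

```text
p0 [ 650.4 -139.5  108.8] 0.4 z113/102: [ 649.8 -138.5  113. ]
p1 [638.3 -14.9 108.9] 0.1 z113/102: [637.5 -14.6 113. ]
p2 [518.4  11.5 107.1] 0.8 z113/102: [518.7  12.  113. ]
p3 [453.5 -94.4 109.1] 0.8 z113/102: [454.2 -93.4 113. ]
p4 [ 535.5 -188.4  108.7] 0.3 z113/102: [ 535.4 -187.2  113. ]
chk [572.4 -20.3 102. ] 0.2 z113/102: [572.6 -20.2 102. ]
white [500.6 -52.   99.3] 0.4 z113/102: [500.8 -51.5 102. ]
gold [ 509.8 -128.    90.7] 0.2 z113/102: [ 509.4 -126.   102. ]
axis [559.1102859  -84.34993822] r [105.6 104.9 104.5 105.3 105.6] front [np.float64(293.1620819371491), np.float64(293.63504333254684), np.float64(292.76792929476426), np.float64(292.9468848033165), np.float64(292.9980444207092)]
axis [559.19279989 -85.15521931] r [106.1 105.8 104.9 106.1 106. ] front [np.float64(293.19421533454505), np.float64(293.6348587241647), np.float64(292.8984616366184), np.float64(293.00521131109883), np.float64(293.0697605950732)]
axis from base 565.6394601025246
knob [ 626.30318555 -241.1350805    30.        ] 293.1983642865259 170.57686420518752
camera pos [465.61726639  20.59145733 977.1822651 ]
```

```bash
cat >> h.py <<'E'
AX=np.array([559.2,-85.0]); FR=293.1   # axis xy, front direction deg
def u(a): a=np.radians(a); return np.array([np.cos(a),np.sin(a)])
def rows(cmd,way,g=-1):
    """cmd=(x,y,z,yaw_deg); way = list of same; prints rows and resulting pose"""
    x0,y0,z0,w0=cmd; c,s=u(w0); out=[]
    for x,y,z,w in way:
        dx,dy=x-x0,y-y0
        out.append([g,[round((c*dx+s*dy)/1000,3),round((s*dx-c*dy)/1000,3),round((z0-z)/1000,3)],round((w0-w)/45,2)])
    (a,b,e),t=out[-1][1:]
    end=(x0+1000*(c*a+s*b),y0+1000*(s*a-c*b),z0-1000*e,w0-45*t)
    print(str(out).replace(' ','')); print('end',np.round(end,2).tolist()); return end
def finger(phi,d,r=112):  # finger beside post at phi, d mm anticlockwise of it
    return AX+r*u(phi)+d*u(phi+90)
E
python3 - <<'E'
from h import *
a=(204.6,-537.4,231.3,20.87)
f=finger(-30.9,34); print(f,np.linalg.norm(f))
for k in range(1,6):
    t=min(1,k/4); p=np.array(a[:2])*(1-t)+f*t
    a=rows((a if k==1 else e),[(p[0],p[1],231.3,20.87+min(44.5*k,218.3))]); e=a; a=(204.6,-537.4,231.3,20.87)
E
```

```text
[ 672.76367201 -113.34241344] 682.2444291170403
[[-1,[np.float64(0.147),np.float64(-0.057),0.0],-0.99]]
end [321.65, -431.77, 231.3, 65.42]
[[-1,[np.float64(0.145),np.float64(0.062),0.0],-0.99]]
end [438.35, -325.7, 231.3, 109.97]
[[-1,[np.float64(0.06),np.float64(0.147),0.0],-0.99]]
end [556.02, -219.1, 231.3, 154.52]
[[-1,[np.float64(-0.06),np.float64(0.146),0.0],-0.99]]
end [672.99, -113.12, 231.3, 199.07]
[[-1,[np.float64(0.0),np.float64(-0.0),0.0],-0.89]]
end [672.99, -113.12, 231.3, 239.12]
```

Request:
{"api": "drive_tool", "payload": {
  "rows": [
    [-1,[0.147,-0.057,0],-0.99],
    [-1,[0.147,-0.057,0],-0.99],
    [-1,[0.147,-0.057,0],-0.99],
    [-1,[0.147,-0.057,0],-0.99],
    [-1,[0.147,-0.057,0],-0.99],
    [-1,[0.147,-0.057,0],-0.99],
    [-1,[0.147,-0.057,0],-0.99]
  ]
}}

```text
time_s: 0.8
tcp_pos: [321.5, -431.7, 231.0]
tcp_rot: [-3.141, -0.0, 1.139]
contact_force: [-0.2, -0.4, -0.5]
finger_gap: 0.003
grip_force: 0.0
```

Request:
{"api": "drive_tool", "payload": {
  "rows": [
    [-1,[0.145,0.062,0],-0.99],
    [-1,[0.145,0.062,0],-0.99],
    [-1,[0.145,0.062,0],-0.99],
    [-1,[0.145,0.062,0],-0.99],
    [-1,[0.145,0.062,0],-0.99],
    [-1,[0.145,0.062,0],-0.99],
    [-1,[0.145,0.062,0],-0.99]
  ]
}}

```text
time_s: 1.5
tcp_pos: [438.1, -326.2, 231.2]
tcp_rot: [-3.141, -0.0, 1.914]
contact_force: [1.0, 0.3, -0.9]
finger_gap: 0.003
grip_force: 0.0
```

Request:
{"api": "drive_tool", "payload": {
  "rows": [
    [-1,[0.06,0.147,0],-0.99],
    [-1,[0.06,0.147,0],-0.99],
    [-1,[0.06,0.147,0],-0.99],
    [-1,[0.06,0.147,0],-0.99],
    [-1,[0.06,0.147,0],-0.99],
    [-1,[0.06,0.147,0],-0.99],
    [-1,[0.06,0.147,0],-0.99]
  ]
}}

```text
time_s: 2.2
tcp_pos: [555.8, -219.9, 231.2]
tcp_rot: [-3.141, -0.0, 2.691]
contact_force: [0.1, -0.9, 0.4]
finger_gap: -0.002
grip_force: 0.0
```

Request:
{"api": "drive_tool", "payload": {
  "rows": [
    [-1,[-0.06,0.146,0],-0.99],
    [-1,[-0.06,0.146,0],-0.99],
    [-1,[-0.06,0.146,0],-0.99],
    [-1,[-0.06,0.146,0],-0.99],
    [-1,[-0.06,0.146,0],-0.99],
    [-1,[-0.06,0.146,0],-0.99],
    [-1,[-0.06,0.146,0],-0.99]
  ]
}}

```text
time_s: 2.9
tcp_pos: [672.9, -114.2, 231.4]
tcp_rot: [-3.142, -0.0, -2.815]
contact_force: [-0.2, 0.7, 0.4]
finger_gap: -0.002
grip_force: 0.0
```

Request:
{"api": "drive_tool", "payload": {
  "rows": [
    [-1,[0,0,0],-0.89],
    [-1,[0,0,0],-0.89],
    [-1,[0,0,0],-0.89],
    [-1,[0,0,0],-0.89],
    [-1,[0,0,0],-0.89],
    [-1,[0,0,0],-0.89],
    [-1,[0,0,0],-0.89]
  ]
}}

```text
time_s: 3.6
tcp_pos: [672.9, -114.0, 231.6]
tcp_rot: [-3.141, -0.0, -2.115]
contact_force: [-0.2, 0.1, 0.1]
finger_gap: 0.005
grip_force: 0.0
```

```bash
python3 - <<'E'
from h import *
s=manip.read_state(); print(s['time_s'],s['tcp_pos'],np.degrees(s['tcp_rot']),s['joint_pos'].round(3) if hasattr(s['joint_pos'],'round') else s['joint_pos'])
im=manip.snapshot('wrist'); cv2.imwrite('pics/w1.png',im[:,:,::-1]); c=manip.get_calibration('wrist')
for i in range(5):print(i,proj(c,[*(AX+106*u(FR+36+72*i)),113]).round(0))
print('tip',proj(c,[*s['tcp_pos'][:2],80]))
E
```

```text
3.6 [ 672.87712193 -113.98009125  231.56134225] [-1.79987757e+02 -9.44020287e-04 -1.21198905e+02] [-0.261  0.62   0.473  1.423 -0.    -1.287]
0 [321. 195.]
1 [404. 310.]
2 [548. 268.]
3 [582. 109.]
4 [426.  51.]
tip [312.99062322 226.57125382]
```

View pics/w1.png

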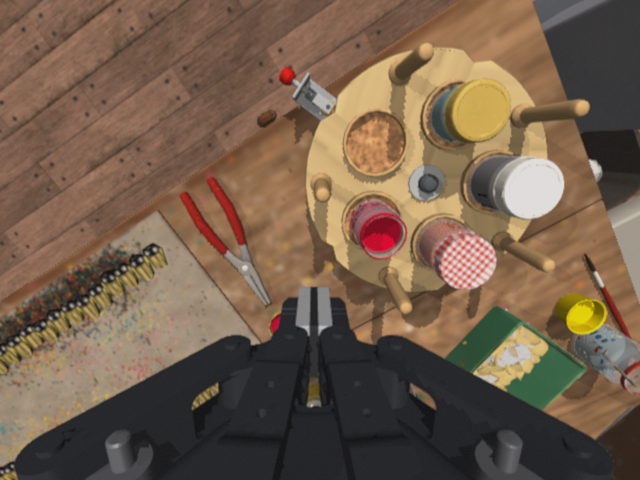

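The wrist view matches the predictions: post 0's top is at about (321,190) and post 1's at (405,308). The fingers are shut and clear of everything. Next I descend beside post 0 and plan a circular push.

```bash
python3 - <<'E'
from h import *
cmd=(672.95,-113.5,231.4,238.9)
f=finger(-23,18); print(f)
e=rows(cmd,[(f[0],f[1],231.4,247),(f[0],f[1],85,247)])
def pose(p): return (*finger(p,18),85,p+270)
e=rows(pose(-23),[pose(-23-2.5*k) for k in range(1,11)]); print(pose(-48))
E
```

```text
[ 669.3297039  -112.19279903]
[[-1,[np.float64(0.001),np.float64(0.004),0.0],-0.18],[-1,[np.float64(0.001),np.float64(0.004),0.146],-0.18]]
end [669.01, -112.29, 85.4, 247.0]
[[-1,[np.float64(0.005),np.float64(-0.001),0.0],0.06],[-1,[np.float64(0.01),np.float64(-0.001),0.0],0.11],[-1,[np.float64(0.015),np.float64(-0.001),0.0],0.17],[-1,[np.float64(0.02),np.float64(-0.001),0.0],0.22],[-1,[np.float64(0.025),np.float64(-0.001),0.0],0.28],[-1,[np.float64(0.03),np.float64(-0.001),0.0],0.33],[-1,[np.float64(0.035),np.float64(-0.0),0.0],0.39],[-1,[np.float64(0.039),np.float64(0.001),0.0],0.44],[-1,[np.float64(0.044),np.float64(0.002),0.0],0.5],[-1,[np.float64(0.049),np.float64(0.003),0.0],0.56]]
end [647.42, -156.13, 85.0, 221.8]
(np.float64(647.5192347707853), np.float64(-156.18786953900872), 85, 222)
```

Request:
{"api": "drive_tool", "payload": {
  "rows": [
    [-1,[0.001,0.004,0],-0.18],
    [-1,[0.001,0.004,0.03],-0.18],
    [-1,[0.001,0.004,0.06],-0.18],
    [-1,[0.001,0.004,0.09],-0.18],
    [-1,[0.001,0.004,0.12],-0.18],
    [-1,[0.001,0.004,0.146],-0.18],
    [-1,[0.001,0.004,0.146],-0.18]
  ]
}}

```text
time_s: 4.35
tcp_pos: [665.7, -111.4, 80.8]
tcp_rot: [3.133, -0.001, -1.971]
contact_force: [-0.7, -0.1, 0.5]
finger_gap: 0.001
grip_force: 0.0
```

Request:
{"api": "drive_tool", "payload": {
  "rows": [
    [-1,[0.005,-0.001,0],0.06],
    [-1,[0.01,-0.001,0],0.11],
    [-1,[0.015,-0.001,0],0.17],
    [-1,[0.02,-0.001,0],0.22],
    [-1,[0.025,-0.001,0],0.28],
    [-1,[0.03,-0.001,0],0.33],
    [-1,[0.035,0,0],0.39],
    [-1,[0.039,0.001,0],0.44],
    [-1,[0.044,0.002,0],0.5],
    [-1,[0.049,0.003,0],0.56]
  ]
}}

```text
time_s: 5.35
tcp_pos: [648.8, -156.4, 87.5]
tcp_rot: [-3.139, 0.002, -2.412]
contact_force: [0.6, 1.7, -0.4]
finger_gap: 0.001
grip_force: 0.8
```

```bash
python3 - <<'E'
from h import *
s=manip.read_state(); print(s['time_s'],s['tcp_pos'],np.degrees(s['tcp_rot'][2])%360,s['contact_force'])
im=manip.snapshot('top'); cv2.imwrite('pics/t2.png',cv2.resize(im[150:340,290:480,::-1],None,fx=3,fy=3,interpolation=cv2.INTER_CUBIC))
E
```

```text
5.35 [ 648.81801568 -156.40606819   87.48963569] 221.7958684382206 [ 0.63161385  1.66075969 -0.44950678]
```

View pics/t2.png

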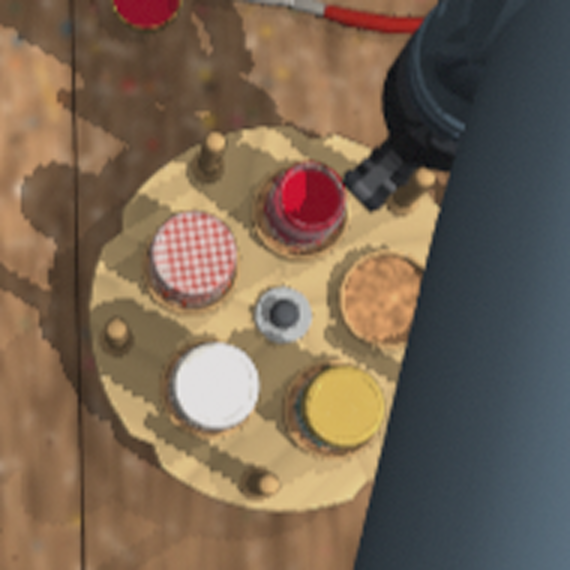

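The carousel has turned roughly 13° clockwise. The checked lid is now at crop (194,252), and the finger block at (375,185) is beside post 0's top (425,180). I'll check clearance to the open pot numerically.

```bash
python3 - <<'E'
from h import *
c=C['top']; g=lambda X:((proj(c,X)-[290,150])*3).round(0)
print('tcp',g([648.8,-156.4,87.5]),'z130',g([648.8,-156.4,130]),'z160',g([648.8,-156.4,160]))
full=lambda x,y:(290+(x-1)/3,150+(y-1)/3)
L=onz(c,full(194,252),102)[:2]-AX; print('lid r,ang',np.hypot(*L),np.degrees(np.arctan2(L[1],L[0])),'start 77.1')
for n,p in dict(p1=(216,143),p2=(118,327),p3=(264,483),p0=(427,176)).items():
    q=onz(c,full(*p),113)[:2]-AX; print(n,np.hypot(*q),np.degrees(np.arctan2(q[1],q[0])))
E
```

```text
tcp [405. 154.] z130 [418. 139.] z160 [429. 127.]
lid r,ang 66.681327385928 61.537459477720745 start 77.1
p1 104.24070124040566 25.18447279020654
p2 105.051663312031 96.75767972020545
p3 106.04518516973897 167.21359312898443
p0 106.19362307656189 -47.493176600692635
```

Request:
{"api": "drive_tool", "payload": {
  "rows": [
    [-1,[0.005,-0.001,0],0.06],
    [-1,[0.01,-0.001,0],0.11],
    [-1,[0.015,-0.001,0],0.17],
    [-1,[0.02,-0.001,0],0.22],
    [-1,[0.025,-0.001,0],0.28],
    [-1,[0.03,-0.001,0],0.33],
    [-1,[0.035,0,0],0.39],
    [-1,[0.039,0.001,0],0.44],
    [-1,[0.044,0.002,0],0.5],
    [-1,[0.049,0.003,0],0.55]
  ]
}}

```text
time_s: 6.4
tcp_pos: [610.7, -187.4, 87.4]
tcp_rot: [-3.139, 0.003, -2.843]
contact_force: [1.5, 0.4, 0.7]
finger_gap: -0.001
grip_force: 0.7
```

Request:
{"api": "drive_tool", "payload": {
  "rows": [
    [-1,[0.005,-0.001,0],0.06],
    [-1,[0.01,-0.001,0],0.11],
    [-1,[0.015,-0.001,0],0.17],
    [-1,[0.02,-0.001,0],0.22],
    [-1,[0.025,-0.001,0],0.28],
    [-1,[0.03,-0.001,0],0.33],
    [-1,[0.035,0,0],0.39],
    [-1,[0.039,0.001,0],0.44],
    [-1,[0.044,0.002,0],0.5],
    [-1,[0.049,0.003,0],0.55]
  ]
}}

```text
time_s: 7.4
tcp_pos: [562.9, -199.2, 87.4]
tcp_rot: [-3.14, 0.004, 3.008]
contact_force: [0.4, 0.1, -0.2]
finger_gap: 0.002
grip_force: 0.5
```

```bash
python3 - <<'E'
from h import *
s=manip.read_state(); print(s['time_s'],s['tcp_pos'],np.degrees(s['tcp_rot'][2])%360,s['contact_force'],'plan',finger(-98,18),172, s['joint_pos'])
E
```

```text
7.4 [ 562.87635485 -199.23798514   87.35644548] 172.35432337859135 [ 0.42514695  0.08025839 -0.15204046] plan [ 561.43743793 -198.41513952] 172 [-4.46376698e-01  4.95051058e-01 -1.19229442e-01  9.52561055e-01
 -7.18186637e-05 -3.12932204e-01]
```

Request:
{"api": "drive_tool", "payload": {
  "rows": [
    [-1,[0.005,-0.001,0],0.06],
    [-1,[0.01,-0.001,0],0.11],
    [-1,[0.015,-0.001,0],0.17],
    [-1,[0.02,-0.001,0],0.22],
    [-1,[0.025,-0.001,0],0.28],
    [-1,[0.03,-0.001,0],0.33],
    [-1,[0.035,0,0],0.39],
    [-1,[0.039,0.001,0],0.44],
    [-1,[0.044,0.002,0],0.5],
    [-1,[0.049,0.003,0],0.55]
  ]
}}

```text
time_s: 8.4
tcp_pos: [514.8, -190.0, 87.4]
tcp_rot: [3.141, 0.004, 2.576]
contact_force: [0.1, -0.3, 0.1]
finger_gap: -0.002
grip_force: 0.6
```

Request:
{"api": "drive_tool", "payload": {
  "rows": [
    [-1,[0.005,-0.001,0],0.06],
    [-1,[0.01,-0.001,0],0.11],
    [-1,[0.015,-0.001,0],0.17],
    [-1,[0.02,-0.001,0],0.22],
    [-1,[0.025,-0.001,0],0.28],
    [-1,[0.03,-0.001,0],0.33],
    [-1,[0.035,0,0],0.39],
    [-1,[0.039,0.001,0],0.44],
    [-1,[0.044,0.002,0],0.5],
    [-1,[0.049,0.003,0],0.55]
  ]
}}

```text
time_s: 9.4
tcp_pos: [474.8, -161.3, 87.2]
tcp_rot: [3.14, 0.004, 2.144]
contact_force: [0.9, -1.7, -0.7]
finger_gap: -0.0
grip_force: 0.9
```

```bash
python3 - <<'E'
from h import *
s=manip.read_state(); print(s['time_s'],s['tcp_pos'],np.degrees(s['tcp_rot'][2])%360,s['contact_force'],'plan',finger(-148,18),122)
im=manip.snapshot('top'); cv2.imwrite('pics/t3.png',cv2.resize(im[150:340,290:480,::-1],None,fx=3,fy=3,interpolation=cv2.INTER_CUBIC))
E
```

```text
9.4 [ 474.83397177 -161.34046907   87.22042109] 122.84224037741767 [ 0.9234265  -1.69558469 -0.73717885] plan [ 473.75715999 -159.61582332] 122
```

View pics/t3.png

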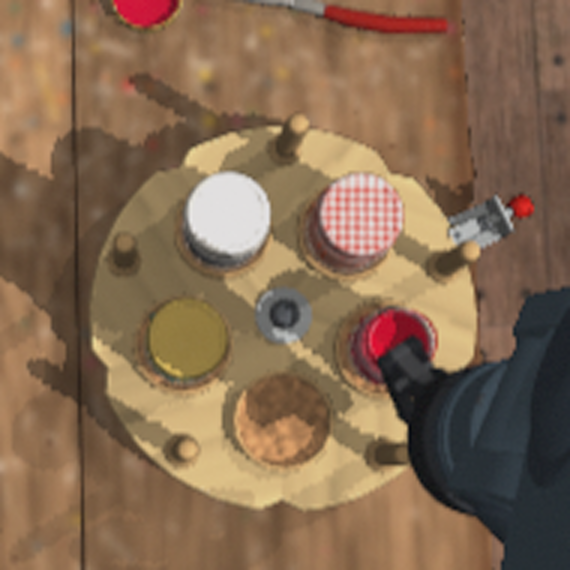

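The checked lid is now at crop (361,216), about 27° short of the roller, and the hand is in place behind post 0. Running the last sweep.

Request:
{"api": "drive_tool", "payload": {
  "rows": [
    [-1,[0.005,-0.001,0],0.06],
    [-1,[0.01,-0.001,0],0.11],
    [-1,[0.015,-0.001,0],0.17],
    [-1,[0.02,-0.001,0],0.22],
    [-1,[0.025,-0.001,0],0.28],
    [-1,[0.03,-0.001,0],0.33],
    [-1,[0.035,0,0],0.39],
    [-1,[0.039,0.001,0],0.44],
    [-1,[0.044,0.002,0],0.5],
    [-1,[0.049,0.003,0],0.55]
  ]
}}

```text
time_s: 10.45
tcp_pos: [450.5, -118.2, 86.8]
tcp_rot: [3.139, 0.002, 1.713]
contact_force: [0.3, -1.2, -0.1]
finger_gap: -0.0
grip_force: 0.5
```

```bash
python3 - <<'E'
from h import *
s=manip.read_state(); print(s['time_s'],s['tcp_pos'],np.degrees(s['tcp_rot'][2])%360,s['contact_force'],'plan',finger(-173,18),97)
im=manip.snapshot('top'); cv2.imwrite('pics/t4.png',cv2.resize(im[150:340,290:480,::-1],None,fx=3,fy=3,interpolation=cv2.INTER_CUBIC))
full=lambda x,y:(290+(x-1)/3,150+(y-1)/3)
L=onz(C['top'],full(361,216),102)[:2]-AX; print('before: lid r,ang',np.hypot(*L),np.degrees(np.arctan2(L[1],L[0])))
# white lid now: bright low-saturation blob
hsv=cv2.cvtColor(im,cv2.COLOR_RGB2HSV); m=((hsv[...,1]<30)&(hsv[...,2]>150)).astype(np.uint8); m[:180]=0;m[330:]=0;m[:,:310]=0;m[:,470:]=0
n,l,st,ce=cv2.connectedComponentsWithStats(m)
for i in range(1,n):
    if st[i,4]>150: L=onz(C['top'],ce[i],102)[:2]-AX; print('white?',st[i,4],np.hypot(*L),np.degrees(np.arctan2(L[1],L[0])),'want',FR+72-360)
E
```

```text
10.45 [ 450.46925024 -118.24255986   86.75352871] 98.14503013013737 [ 0.31822306 -1.20385843 -0.13052096] plan [ 450.2284792  -116.51519719] 97
before: lid r,ang 64.97590693430917 -38.529019128016124
white? 604 65.61833813716002 9.250201163614516 want 5.100000000000023
```

View pics/t4.png

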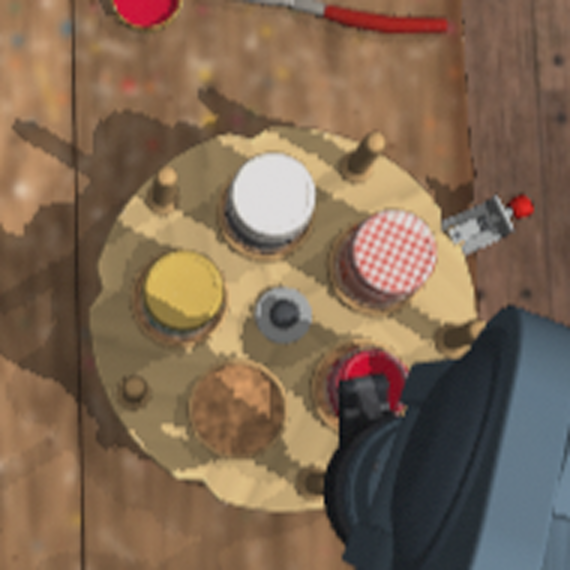

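The turntable is about 4° short: the white lid sits at 9.3° and should be at 5.1°. I'll nudge it 6 mm more and look again.

Request:
{"api": "drive_tool", "payload": {
  "rows": [
    [-1,[0.001,0,0],0.01],
    [-1,[0.002,0,0],0.02],
    [-1,[0.003,0,0],0.04],
    [-1,[0.004,-0.001,0],0.05],
    [-1,[0.005,-0.001,0],0.06],
    [-1,[0.006,-0.001,0],0.07],
    [-1,[0.006,-0.001,0],0.07],
    [-1,[0.006,-0.001,0],0.07]
  ]
}}

```text
time_s: 11.3
tcp_pos: [447.2, -111.9, 85.3]
tcp_rot: [-3.141, 0.0, 1.66]
contact_force: [-1.3, -2.2, 0.8]
finger_gap: -0.004
grip_force: 0.9
```

```bash
cat >> h.py <<'E'
def white():
    im=manip.snapshot('top'); hsv=cv2.cvtColor(im,cv2.COLOR_RGB2HSV); m=((hsv[...,1]<30)&(hsv[...,2]>150)).astype(np.uint8); m[:180]=0;m[330:]=0;m[:,:310]=0;m[:,470:]=0
    n,l,st,ce=cv2.connectedComponentsWithStats(m); i=1+st[1:,4].argmax(); X=onz(C['top'],ce[i],100)[:2]; L=X-AX
    print('white',st[i,4],np.hypot(*L),np.degrees(np.arctan2(L[1],L[0])),'want',FR+72-360)
    return im
E
python3 - <<'E'
from h import *
s=manip.read_state(); print(s['time_s'],s['tcp_pos'],np.degrees(s['tcp_rot'][2])%360,s['contact_force']); white()
E
```

```text
11.3 [ 447.23214203 -111.94541012   85.3143279 ] 95.08785069369968 [-1.26798278 -2.22296215  0.82712259]
white 597 65.86173899999773 5.735042602039418 want 5.100000000000023
```

The turntable now reads 5.7° against 5.1°, which looks clicked in. I'll back off the post, outwards and up.

Request:
{"api": "drive_tool", "payload": {
  "rows": [
    [-1,[-0.004,-0.002,0],0],
    [-1,[-0.008,-0.008,0],0],
    [-1,[-0.01,-0.016,0],0],
    [-1,[-0.01,-0.024,0],0],
    [-1,[-0.01,-0.03,-0.03],0],
    [-1,[-0.01,-0.03,-0.07],0],
    [-1,[-0.01,-0.03,-0.11],0],
    [-1,[-0.01,-0.03,-0.13],0],
    [-1,[-0.01,-0.03,-0.13],0],
    [-1,[-0.01,-0.03,-0.13],0]
  ]
}}

```text
time_s: 12.35
tcp_pos: [417.9, -124.4, 215.1]
tcp_rot: [3.141, 0.0, 1.659]
contact_force: [0.1, 1.6, 0.6]
finger_gap: 0.004
grip_force: 0.0
```

```bash
python3 - <<'E'
from h import *
s=manip.read_state(); print(s['time_s'],s['tcp_pos'],np.degrees(s['tcp_rot'][2])%360,s['contact_force'],s['joint_pos'])
im=white(); cv2.imwrite('pics/t5.png',cv2.resize(im[150:340,290:480,::-1],None,fx=3,fy=3,interpolation=cv2.INTER_CUBIC))
E
```

```text
12.35 [ 417.94910077 -124.36173586  215.09354639] 95.08109962965447 [0.09015682 1.6410398  0.59248178] [-4.34949502e-01  1.03788289e-01 -3.18863246e-01  1.14777488e+00
  8.49017062e-05  1.04716490e+00]
white 603 65.92359519134362 5.706713421938533 want 5.100000000000023
```

View pics/t5.png

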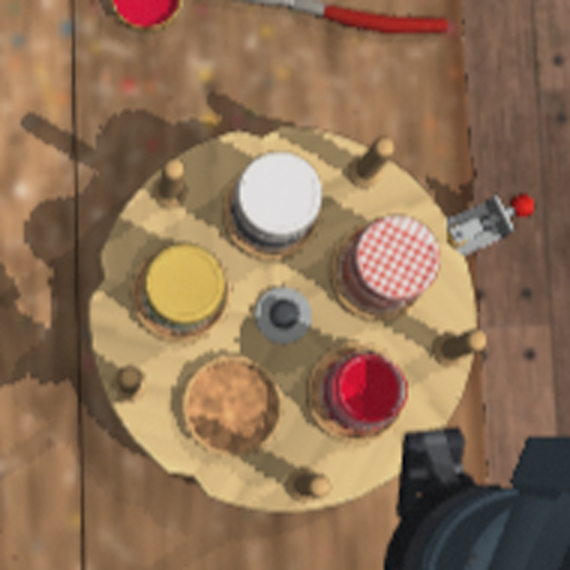

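The posts are back on their starting pixel pattern, so the turntable has clicked in. The lid is at crop (396,258). I'll check its position.

```bash
python3 - <<'E'
from h import *
L=onz(C['top'],(290+(396-1)/3,150+(258-1)/3),102); S=AX+66*u(FR); print(L,S,np.linalg.norm(L[:2]-S))
e=rows((417.9,-124.4,215.1,95.08),[(*(L[:2]+S)/2,215,95.08),(*(L[:2]+S)/2,134,95.08)])
E
```

```text
[ 584.55330414 -144.92357878  102.        ] [ 585.0942497  -145.70821882] 0.9530383484100035
[[-1,[np.float64(-0.036),np.float64(0.164),0.0],0.0],[-1,[np.float64(-0.036),np.float64(0.164),0.081],0.0]]
end [584.44, -145.74, 134.1, 95.08]
```

Request:
{"api": "drive_tool", "payload": {
  "rows": [
    [-1,[-0.009,0.04,0],0],
    [-1,[-0.018,0.08,0],0],
    [-1,[-0.027,0.12,0],0],
    [-1,[-0.036,0.164,0],0],
    [-1,[-0.036,0.164,0.02],0],
    [-1,[-0.036,0.164,0.04],0],
    [-1,[-0.036,0.164,0.06],0],
    [-1,[-0.036,0.164,0.075],0],
    [-1,[-0.036,0.164,0.081],0],
    [-1,[-0.036,0.164,0.081],0]
  ]
}}

```text
time_s: 13.4
tcp_pos: [583.1, -145.1, 132.0]
tcp_rot: [-3.137, -0.002, 1.66]
contact_force: [0.0, 0.1, 1.0]
finger_gap: 0.002
grip_force: 0.0
```

Request:
{"api": "drive_tool", "payload": {
  "rows": [
    [-1,[0,0,0],0],
    [-1,[0,0,0],0],
    [-1,[0,0,0],0],
    [-1,[0,0,0],0],
    [-1,[0,0,0],0],
    [-1,[0,0,0],0],
    [-1,[0,0,0],0],
    [-1,[0,0,0],0],
    [-1,[0,0,0],0],
    [-1,[0,0,0],0]
  ]
}}

```text
time_s: 14.4
tcp_pos: [584.9, -145.7, 134.3]
tcp_rot: [-3.142, 0.0, 1.66]
contact_force: [-0.2, -0.3, 0.7]
finger_gap: 0.001
grip_force: 0.0
```

Request:
{"api": "drive_tool", "payload": {
  "rows": [
    [-1,[0,0,0],0],
    [-1,[0,0,0],0],
    [-1,[0,0,0],0],
    [-1,[0,0,0],0],
    [-1,[0,0,0],0],
    [-1,[0,0,0],0],
    [-1,[0,0,0],0],
    [-1,[0,0,0],0],
    [-1,[0,0,0],0],
    [-1,[0,0,0],0]
  ]
}}

```text
time_s: 15.4
tcp_pos: [584.9, -145.7, 134.3]
tcp_rot: [3.142, 0.0, 1.66]
contact_force: [-0.2, 0.6, 0.2]
finger_gap: 0.001
grip_force: 0.0
```

Request:
{"api": "drive_tool", "payload": {
  "rows": [
    [-1,[0,0,-0.03],0],
    [-1,[0,0,-0.07],0],
    [-1,[0,0,-0.11],0],
    [-1,[-0.03,-0.036,-0.12],0],
    [-1,[-0.06,-0.072,-0.12],0],
    [-1,[-0.09,-0.108,-0.12],0],
    [-1,[-0.12,-0.144,-0.12],0],
    [-1,[-0.15,-0.18,-0.12],0],
    [-1,[-0.18,-0.216,-0.12],0],
    [-1,[-0.21,-0.252,-0.12],0]
  ]
}}

```text
time_s: 16.4
tcp_pos: [351.1, -378.3, 254.5]
tcp_rot: [3.141, 0.001, 1.66]
contact_force: [0.3, -0.6, 0.2]
finger_gap: 0.001
grip_force: 0.0
```

Request:
{"api": "drive_tool", "payload": {
  "rows": [
    [-1,[-0.03,-0.036,0],0],
    [-1,[-0.045,-0.054,0],0],
    [-1,[-0.045,-0.054,0],0],
    [-1,[-0.045,-0.054,0],0],
    [-1,[-0.045,-0.054,0],0],
    [-1,[-0.045,-0.054,0],0],
    [-1,[-0.045,-0.054,0],0]
  ]
}}

```text
time_s: 17.1
tcp_pos: [303.5, -426.1, 254.4]
tcp_rot: [3.141, 0.0, 1.661]
contact_force: [1.1, 0.9, 0.4]
finger_gap: 0.002
grip_force: 0.0
```

```bash
python3 - <<'E'
from h import *
s=manip.read_state(); print(s['time_s'],s['tcp_pos'],s['contact_force'],np.abs(s['qd']).max()); im=white()
cv2.imwrite('pics/t6.png',im[:,:,::-1])
E
```

```text
17.1 [ 303.53715503 -426.13605533  254.3668139 ] [1.06433162 0.89622007 0.37184603] 0.004230021587457825
white 595 65.9847139899564 5.7542872458044805 want 5.100000000000023
```

View pics/t6.png

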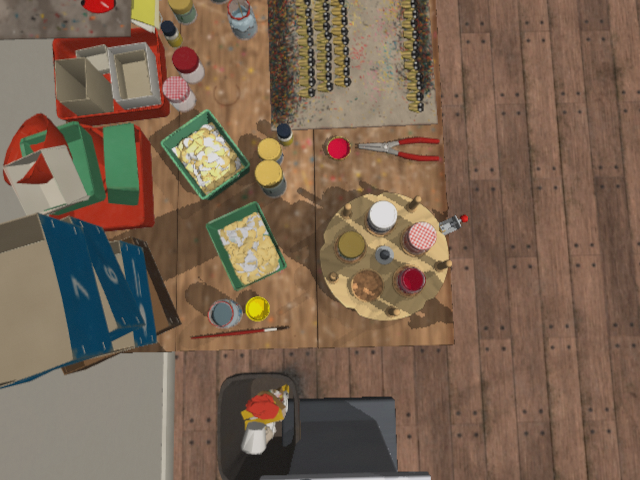

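The checked pot stands at the roller at (421,237), with all pots upright, the bystanders unmoved and the hand away, so I'm handing in.

```bash
python3 -c "
from rig import manip
print(manip.hand_in())"
```

```text
the job is handed in; nothing more can be done
None
```

The carousel was pushed round 144° clockwise until the checked-lid pot clicked in at the roller, the lid was pointed out for about 2 s, and the hand was withdrawn clear; the job is handed in, but no verdict was returned.

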